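Open the cherry-filling jar in the bench brace

TASK

Stand the closed jar of cherry filling fully down in the square pocket of the white brace block, feeling for the bottom, and keep it upright all the way. With the brace keeping the jar from turning, unscrew its tight gold cap (anticlockwise seen from above) just until the threads let go, then lift the cap off and finish still holding it level in the gripper with its lower edge about two centimetres above the open mouth, centred over it and touching nothing of the jar. The jar stays seated in the brace, and the bowl, shaker and spatula stay where they are.

Things in the scene. Friction and masses are not known exactly. Their poses are not given: they have to be found in the camera images.
- jar: loose jar, 0.3 to 0.6 kg: square cherry-red body 66 x 66 mm with paper band, 74 mm tall, shoulder to 80 mm, round neck 45 mm across, flat rim 100 mm up; 106 mm tall with cap. Origin: centre of the underside; z up; x, y square to the sides; any quarter turn fits the pocket. Lift it by the closed cap or by its flat sides. On the bare table it spins with the cap.
- cap: loose gold twist cap, ribbed, red radius stripe on top, 50 g, 64 mm across, 21 mm tall. Origin: centre of its skirt's lower edge; z up. Closed: origin 85 mm, top 106 mm above the jar's underside, on its axis (up to 1.5 mm of play). Three inner lugs hold it under thread arcs of the neck, so it carries the jar. It does not rise while it turns; pulled too early it drags the jar up.
- thread (a joint): how far the cap has been unscrewed relative to the jar, rad: 0 tight, lugs free from 1.0 (then it lifts straight off), hard stop at 1.31; grows anticlockwise seen from above, stays where left. Stiff: about 0.5 N m all the way; grip hard (90 N does). The gripper must turn up to 0.15 rad more than this, for play of cap and jar. Do not turn back.
- brace: white plastic block 110 x 110 x 32 mm fixed to the table, with a square pocket 70 x 70 mm (2 mm of room on each side of the jar), 24 mm deep, with a 3 mm lead-in chamfer, sides along its x and y. Origin: centre of the underside on the table. A seated jar cannot turn more than about 0.06 rad.
- seat (a point): centre of the pocket's floor, 8 mm above the table: where the centre of the jar's underside goes; axes as the brace.
- bowl: bystander: loose metal mixing bowl, 170 mm across, 85 mm tall, origin under its centre
- shaker: bystander: loose yellow sprinkle shaker with red lid, 52 mm across, 85 mm tall, origin under its centre
- spatula: bystander: loose spatula 240 mm long lying flat on the table
Things that resemble listed ones, but are neither listed nor needed, are in the scene too. Of the things that look like the brace, the smaller one is meant.

How it is judged:
By the outcome, as a careful person would: the job done as asked, in the order asked, and still so for the second after the job is handed in, while the arm keeps its last pose, push and grip.
It also fails if it takes over 43 s, if anything falls off the work surface, if the arm or the gripper's body presses on something with over 40 N, if the wrist force passes 120 N, or if a joint passes its speed limit or range.

ROBOT

A 6-joint arm with a two-finger parallel gripper is mounted at the origin on the work surface. World frame = base frame: x ahead of the robot, y to its left, z up, the work surface at z = 0. Lengths are in m, angles in rad, forces in N, time in s.
With the tool pointing down it reaches from about 0.35 to 0.975 m from the base axis. Payload 4.9 kg.
Tool frame: the origin (TCP) lies on the centre line of the jaws, within the pads' length; the fingertips stand 8 mm ahead of it and the grasp point (between the pads) lies 11 mm behind it; z points along the fingers, y is the line along which they close (so a half turn about z gives the same grasp; the last joint's range is limited). The gripper opens to 85 mm and grips with 20 to 120 N. Pads are 22 mm wide; open, the fingers measure 114 mm over their backs; the gripper's body (76 mm by 85 mm) begins 54 mm behind the grasp point. The pads swing forward as they close: fully open they stand 13 mm farther back than shut.
Start: joints at [-1.338, 0.053, 1.613, -0, 1.476, -0.119], TCP at [0.215, -0.587, 0.207] pointing down, gripper open.
Joint ranges: [-3.01, 3.01], [-1.01, 2.22], [0.06, 2.58], [-1.02, 4.17], [0.09, 2.62], [-3.14, 3.14]. Speed limits (rad/s): [2.57, 2.57, 3.14, 3.14, 3.14, 3.14].

INTERFACE

Orientations are given as a rotation vector (axis times angle).
In Python, from station import ctrl gives the robot as it stands.
- The arm moves only by the tool jog_arm, called after "Call:" as name([rows], argument=value, ...), one row to a line, values as JSON. Schema: {"type":"object","properties":{"plan":{"type":"array","items":{"type":"array","items":{"type":"number"},"minItems":7,"maxItems":7},"minItems":1,"maxItems":20},"grip_n":{"type":"number"},"only":{"type":"string"},"quiet":{"type":"boolean"},"lines":{"type":"string"}},"required":["plan"],"additionalProperties":false}. plan is a list of rows, 1 to 20 of them, each of 7 numbers: the finger opening in m, then dx, dy, dz in m, then a rotation vector rx, ry, rz in rad; each row is the pose to reach, as a shift and turn from the pose commanded when the call began, along the tool's axes at that moment; what a row does not reach only later rows make up. A row lasts 1/12 s, in which the tool goes at most 0.0417 m and 0.125 rad, less where a joint would pass 70% of its speed; a pose out of reach is approached as far as the arm can. The fingers move at their own pace and stop on an object; grip_n is the grip in N (left out, the last holds). Time passes only in rows, so rows that do not move let the fingers close. The tool returns the time, the measured TCP pose, the force, the opening and the grip force at its end. only (a regular expression) keeps the lines of the reply that match it, lines (a string "A,B") keeps lines A to B, and quiet returns only ok. Input that does not fit is refused with a message, and nothing moves.
- ctrl.get_obs(): the state, without advancing time (a new reading comes with each control period).
- ctrl.get_image(name): name is "scene" or "top" or "wrist"; returns the picture (420x560x3 uint8, red, green, blue); there is no depth.
- ctrl.camera_params(name): a dict with "fx", "fy", "cx", "cy" (pixels), "T" (4x4, takes a point from camera to world coordinates); the wrist camera has in their place "tool_from_camera" (4x4, takes a point from camera to tool coordinates, whose origin is the TCP and whose axes are the flange's). Camera axes: x right, y down, z forward; pixel columns grow to the right and rows downward; lengths in m; the calibration is good to about 2 mm. A picture is of the moment at which its call begins: read the wrist's pose just before it. camera_params takes no time and is no camera call.
- ctrl.finish_job(): hands the job in; it is judged then, once.
Trained networks look in the newest picture that a camera, given by its name, has taken for a name from the list of things; names that differ only in an ending like _2 or _b are one class to them, and where a whole thing is asked for, a point or a joint stands for the part that bears it (a point fixed in the world has none). Each returns a list of dicts, best first, with "p" (0 to 1); they miss things now and then, are a little off and sometimes report something else, mostly with a low value. They report only what shows in the picture. A call takes as long as a camera call. They do not tell look-alikes from the thing itself.
- ctrl.find_in(camera, thing): "extent" ([left, top, right, bottom] in pixels, round what is visible of it).
- ctrl.cut_out(camera, thing): "mask" (420x560 bool, what is visible of it) and "extent" ([left, top, right, bottom] in pixels, round what is visible of it).
- ctrl.tip_of(camera, thing): "xy" ([column, row] in pixels: a listed point, or the origin of a listed thing).
The state is a dict: "t": time; "q": joint angles; "dq": joint speeds; "effort": joint torques, N m; "tool_pos": TCP position; "tool_rot": TCP orientation; "contact_force": force on the tool from outside, world axes, zero at the start; "wrist_torque": the same for the moment, N m; "opening": finger opening in m; "grip_force": force on a finger pad.
Only numpy, scipy, OpenCV 4.12 (cv2) and the standard library are available. Lean on these libraries where they do the work, as an engineer would, in place of code of your own. Each camera call takes 0.05 s, during which the arm holds its last target. There are 200 camera calls.

## Working session

There is one attempt and no reset: what is moved stays moved. The work goes in short steps, Python scripts to look and compute and a tool call to move; the robot and the scene stay as the last step left them, time stands still between calls to the robot, and variables do not carry over. Pictures are saved under pics/ and viewed, at most 10 in all, crops included, and the job is handed in when it is done.

```bash
mkdir -p pics; ls
```

Run:
```python
from station import ctrl
import cv2,numpy as np
o=ctrl.get_obs();print({k:np.round(v,3) for k,v in o.items()})
ims=[]
for c in("top","scene"):
    im=ctrl.get_image(c);cv2.imwrite(f"pics/{c}0.png",im[...,::-1])
    p=ctrl.camera_params(c);print(c,p["fx"],p["cx"],p["cy"],np.round(p["T"],3).tolist())
    for t in("jar","cap","brace"):
        print(c,t,[(np.round(d["extent"]).tolist(),round(d["p"],2)) for d in ctrl.find_in(c,t)],)
    for t in ("cap","seat","jar"):
        print(c,t,[(np.round(d["xy"],1).tolist(),round(d["p"],2)) for d in ctrl.tip_of(c,t)])
```

```text
pics
{'t': np.float64(0.0), 'q': array([-1.338,  0.053,  1.614,  0.   ,  1.476, -0.119]), 'dq': array([ 0.001, -0.   , -0.002,  0.001,  0.001, -0.   ]), 'effort': array([-2.0000e-03, -3.9368e+01, -3.7018e+01, -0.0000e+00,  7.0000e-03,
        0.0000e+00]), 'tool_pos': array([ 0.215, -0.586,  0.206]), 'tool_rot': array([-3.091, -0.549,  0.   ]), 'contact_force': array([0.994, 0.001, 0.271]), 'wrist_torque': array([-0.076, -0.012, -0.003]), 'grip_force': np.float64(0.0), 'opening': np.float64(0.086)}
top 464.5740850207083 281.71434078124787 208.17499742271116 [[0.001, -0.978, 0.21, 0.341], [-1.0, -0.002, -0.004, 0.021], [0.004, -0.21, -0.978, 1.317], [0.0, 0.0, 0.0, 1.0]]
top jar [([330.0, 239.0, 363.0, 268.0], 0.69), ([132.0, 159.0, 157.0, 186.0], 0.28)]
top cap [([339.0, 236.0, 364.0, 262.0], 0.65), ([414.0, 168.0, 439.0, 251.0], 0.2)]
top brace [([179.0, 200.0, 228.0, 258.0], 0.9), ([96.0, 234.0, 161.0, 304.0], 0.72)]
top cap [([349.4, 249.2], 0.58)]
top seat [([130.6, 267.4], 0.94), ([206.9, 228.7], 0.62)]
top jar [([342.1, 252.9], 0.75)]
scene 505.436834394851 283.0591546385545 213.0495964194388 [[0.286, 0.806, -0.519, 1.354], [0.958, -0.235, 0.164, -0.233], [0.01, -0.544, -0.839, 1.282], [0.0, 0.0, 0.0, 1.0]]
scene jar [([204.0, 194.0, 234.0, 220.0], 0.88)]
scene cap [([208.0, 182.0, 227.0, 205.0], 0.85)]
scene brace [([367.0, 122.0, 432.0, 181.0], 0.97), ([328.0, 170.0, 376.0, 220.0], 0.91)]
scene cap [([215.5, 191.4], 0.97)]
scene seat [([351.0, 198.1], 0.63), ([400.2, 153.6], 0.63)]
scene jar []
```

View pics/top0.png

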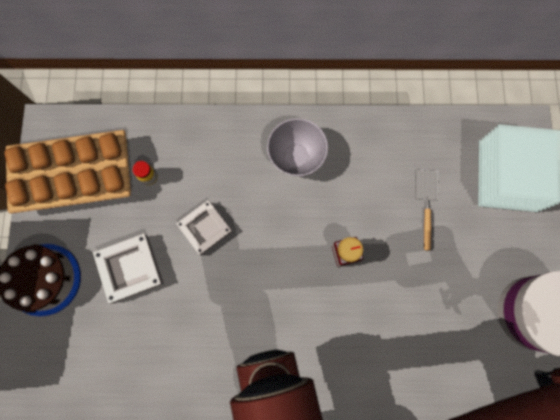

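View pics/scene0.png

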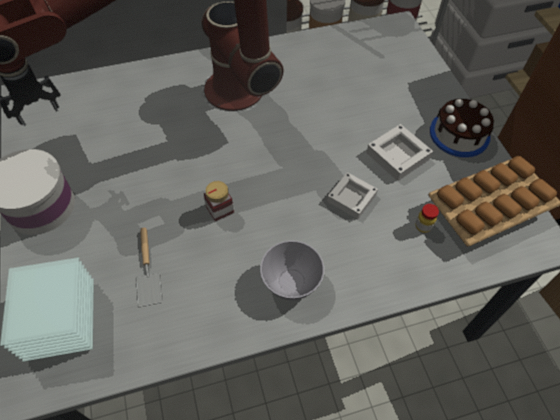

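The small brace shows at top (205,228) / scene (352,195), the jar at top (349,250) / scene (217,200). The larger brace and the cake are look-alikes or clutter.

Create h.py:
```python
from station import ctrl
import cv2,numpy as np
from scipy.spatial.transform import Rotation as R
def cam(c,obs=None):
    p=ctrl.camera_params(c)
    if "T" in p: T=np.array(p["T"])
    else:
        o=obs; T=np.eye(4);T[:3,:3]=R.from_rotvec(o["tool_rot"]).as_matrix();T[:3,3]=o["tool_pos"]
        T=T@np.array(p["tool_from_camera"])
    return p,T
def back(p,T,uv,z):
    uv=np.atleast_2d(uv).astype(float)
    d=np.c_[(uv[:,0]-p["cx"])/p["fx"],(uv[:,1]-p["cy"])/p["fy"],np.ones(len(uv))]@T[:3,:3].T
    return T[:3,3]+d*((z-T[2,3])/d[:,2])[:,None]
def proj(p,T,X):
    Y=(np.atleast_2d(X)-T[:3,3])@T[:3,:3]
    return np.c_[p["fx"]*Y[:,0]/Y[:,2]+p["cx"],p["fy"]*Y[:,1]/Y[:,2]+p["cy"]]
def toolrel(target,obs=None):
    o=obs or ctrl.get_obs()
    return R.from_rotvec(o["tool_rot"]).inv().apply(np.array(target)-o["tool_pos"])
```

Run:
```python
from h import *
for c in("top","scene"):
    p,T=cam(c)
    capc={"top":(349.4,249.2),"scene":(217.5,188)}[c]
    print(c,"cap",back(p,T,capc,.106).round(3))
    ctrl.get_image(c)
    for d in ctrl.cut_out(c,"brace"):
        m=d["mask"].astype(np.uint8);cn=max(cv2.findContours(m,0,1)[0],key=len)[:,0]
        w=back(p,T,cn,.032)[:,:2]*1000
        r=cv2.minAreaRect(w.astype(np.float32));print("brace",np.round(r[0]),np.round(r[1]),round(r[2],1),d["p"])
o=ctrl.get_obs();print(R.from_rotvec(o["tool_rot"]).as_matrix().round(3),o["tool_pos"])
p=ctrl.camera_params("wrist");print({k:np.round(v,3) for k,v in p.items()})
```

```text
top cap [[ 0.492 -0.161  0.106]]
brace [448. 439.] [154. 156.] 21.4 0.7
brace [ 501. -174.] [64. 67.] 0.1 0.66
brace [720. 411.] [83. 52.] 45.6 0.6
brace [561. 235.] [117. 108.] 38.8 0.58
scene cap [[ 0.492 -0.159  0.106]]
brace [577. 230.] [114. 130.] 38.3 0.62
brace [460. 433.] [168. 181.] 21.5 0.61
[[ 0.939  0.345  0.   ]
 [ 0.345 -0.939 -0.   ]
 [-0.     0.    -1.   ]] [ 0.21537517 -0.58671823  0.2073255 ]
{'fx': np.float64(328.197), 'fy': np.float64(328.197), 'cx': np.float64(280.487), 'cy': np.float64(210.592), 'tool_from_camera': array([[ 0.   , -0.955, -0.295,  0.076],
       [ 1.   ,  0.   , -0.   ,  0.001],
       [ 0.   , -0.295,  0.955, -0.165],
       [ 0.   ,  0.   ,  0.   ,  1.   ]])}
```

Call:
jog_arm([
  [0.085, 0, 0, -0.04, 0, 0, 0],
  [0.085, 0.407, -0.304, -0.043, 0, 0, 0],
  [0.085, 0.407, -0.304, -0.043, 0, 0, 0],
  [0.085, 0.407, -0.304, -0.043, 0, 0, 0],
  [0.085, 0.407, -0.304, -0.043, 0, 0, 0],
  [0.085, 0.407, -0.304, -0.043, 0, 0, 0],
  [0.085, 0.407, -0.304, -0.043, 0, 0, 0],
  [0.085, 0.407, -0.304, -0.043, 0, 0, 0],
  [0.085, 0.407, -0.304, -0.043, 0, 0, 0],
  [0.085, 0.407, -0.304, -0.043, 0, 0, 0],
  [0.085, 0.407, -0.304, -0.043, 0, 0, 0],
  [0.085, 0.407, -0.304, -0.043, 0, 0, 0],
  [0.085, 0.407, -0.304, -0.043, 0, 0, 0],
  [0.085, 0.407, -0.304, -0.043, 0, 0, 0],
  [0.085, 0.407, -0.304, -0.043, 0, 0, 0],
  [0.085, 0.407, -0.304, -0.043, 0, 0, 0],
])

```text
t: 2.23
tool_pos: [0.4926, -0.1612, 0.2503]
tool_rot: [3.092, 0.551, -0.001]
contact_force: [-0.1, 0.1, 0.5]
opening: 0.0853
grip_force: 0.0
```

Run:
```python
from h import *
o=ctrl.get_obs();im=ctrl.get_image("wrist");cv2.imwrite("pics/w1.png",im[...,::-1]);p,T=cam("wrist",o)
print(o["q"].round(3),o["tool_pos"].round(4),o["tool_rot"].round(3),o["contact_force"].round(2))
for t in("cap","jar"):
  for d in ctrl.cut_out("wrist",t):
    m=d["mask"];np.save(f"{t}.npy",m) if d["p"]>.5 else 0
    print(t,np.round(d["extent"]),d["p"],m.sum())
    if t=="cap":
        cn=max(cv2.findContours(m.astype(np.uint8),0,1)[0],key=len)[:,0]
        e=cv2.minEnclosingCircle((back(p,T,cn,.106)[:,:2]*1000).astype(np.float32));print(e)
print([ (d["xy"],back(p,T,d["xy"],.0)) for d in ctrl.tip_of("wrist","jar")],[ (d["xy"],back(p,T,d["xy"],.085)) for d in ctrl.tip_of("wrist","cap")])
```

```text
[-4.590e-01 -2.280e-01  1.805e+00 -1.000e-03  1.565e+00  7.580e-01] [ 0.4926 -0.1612  0.2503] [ 3.092e+00  5.510e-01 -1.000e-03] [-0.06  0.06  0.47]
cap [247. 153. 315. 222.] 0.81 3427
((496.7642517089844, -161.95932006835938), 33.015445709228516)
jar [251. 140. 317. 216.] 0.89 936
[] [([281.5, 185.5], array([[ 0.49392127, -0.16293685,  0.085     ]]))]
```

View pics/w1.png

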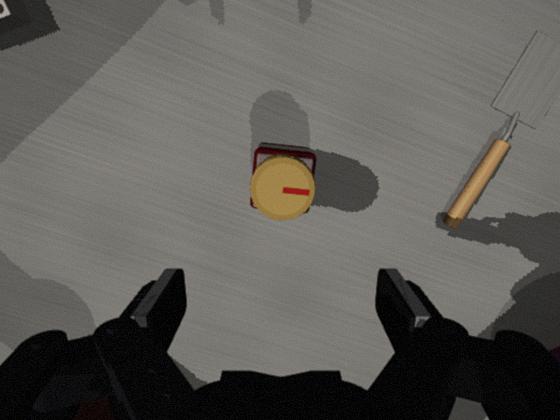

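The wrist picture shows the cap centred at (281,188), with the jar's near side edge above it at rows 143–150 and nothing close to the fingers. Next I'll get the jar's yaw from that edge.

Run:
```python
from h import *
o=ctrl.get_obs();p,T=cam("wrist",o)
im=cv2.imread("pics/w1.png")[125:225,235:335]
cv2.imwrite("pics/w1c.png",cv2.resize(im,(600,600),interpolation=2))
m=np.load("jar.npy")
cols=np.arange(262,312);rows=np.array([np.argmax(m[:,c]) for c in cols])
for z in(0,.074):
    w=back(p,T,np.c_[cols,rows],z)[:,:2].astype(np.float32)
    v=cv2.fitLine(w,cv2.DIST_HUBER,0,.01,.01).ravel();print(z,"edge deg",np.degrees(np.arctan2(v[1],v[0])),v[2:])
rx=R.from_rotvec(o["tool_rot"]).as_matrix();print("tool y deg",np.degrees(np.arctan2(rx[1,1],rx[0,1])))
print(rows.tolist())
```

```text
0 edge deg -76.18641 [ 0.5274699  -0.16349497]
0.074 edge deg -76.18608 [ 0.5339377  -0.15885468]
tool y deg -69.98076723742267
[142, 142, 142, 143, 143, 143, 143, 143, 143, 143, 143, 143, 143, 144, 144, 144, 144, 144, 144, 144, 144, 144, 145, 145, 145, 145, 145, 145, 145, 145, 145, 145, 145, 145, 146, 146, 146, 146, 146, 146, 146, 147, 147, 147, 147, 147, 148, 148, 149, 149]
```

View pics/w1c.png

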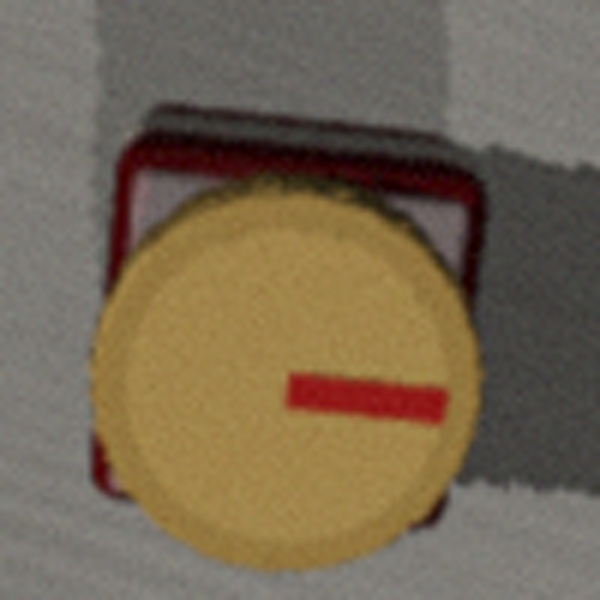

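Call:
jog_arm([
  [0.085, 0.002, 0, 0.04, 0, 0, 0],
  [0.085, 0.002, 0, 0.08, 0, 0, 0],
  [0.085, 0.002, 0, 0.11, 0, 0, 0],
  [0.085, 0.002, 0, 0.135, 0, 0, 0],
  [0.085, 0.002, 0, 0.155, 0, 0, 0],
  [0.085, 0.002, 0, 0.166, 0, 0, 0],
  [0.085, 0.002, 0, 0.166, 0, 0, 0],
  [0.04, 0.002, 0, 0.166, 0, 0, 0],
  [0.04, 0.002, 0, 0.166, 0, 0, 0],
  [0.04, 0.002, 0, 0.166, 0, 0, 0],
  [0.04, 0.002, 0, 0.166, 0, 0, 0],
  [0.04, 0.002, 0, 0.166, 0, 0, 0],
  [0.04, 0.002, 0, 0.166, 0, 0, 0],
], grip_n=100)

```text
t: 3.57
tool_pos: [0.495, -0.1605, 0.0851]
tool_rot: [3.092, 0.55, 0.002]
contact_force: [-0.5, 0.6, -0.3]
opening: 0.04
grip_force: 0.0
```

Run:
```python
from h import *
o=ctrl.get_obs();im=ctrl.get_image("wrist");cv2.imwrite("pics/w2.png",im[...,::-1])
print(o["wrist_torque"])
```

```text
[-0.04287078 -0.01313693  0.01365123]
```

View pics/w2.png

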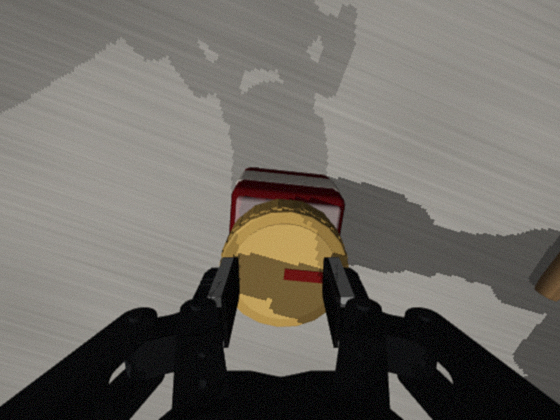

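The picture shows the pads at (238,258) and (325,258) closed to 40 mm above the cap, with the cap rim visible outside them at columns 222–347. So the tips stand higher than I assumed. I'll open, go lower with the 85 mm opening, which clears the jar's sides, and look again.

Call:
jog_arm([
  [0.085, 0, 0, 0, 0, 0, 0],
  [0.085, 0, 0, 0, 0, 0, 0],
  [0.085, 0, 0, 0, 0, 0, 0],
  [0.085, 0, 0, 0, 0, 0, 0],
  [0.085, 0, 0, 0, 0, 0, 0],
  [0.085, 0, 0, 0.01, 0, 0, 0],
  [0.085, 0, 0, 0.02, 0, 0, 0],
  [0.085, 0, 0, 0.02, 0, 0, 0],
])

```text
t: 4.28
tool_pos: [0.4926, -0.1594, 0.0611]
tool_rot: [-3.09, -0.549, 0.006]
contact_force: [-0.7, -0.4, -0.7]
opening: 0.0852
grip_force: 0.0
```

Run:
```python
from h import *
o=ctrl.get_obs();im=ctrl.get_image("wrist");cv2.imwrite("pics/w3.png",im[...,::-1])
print(o["wrist_torque"])
```

```text
[-0.02070291 -0.04061017 -0.00702199]
```

View pics/w3.png

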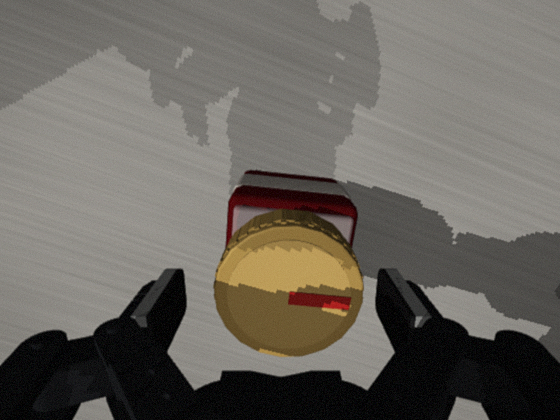

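The tips (183,268)/(378,268) are now beside the cap (columns 215–363) at about 0.094 m, by the size scale. I'll go 8 mm lower, centre on the cap, then close.

Call:
jog_arm([
  [0.085, 0.003, 0.003, 0.004, 0, 0, 0],
  [0.085, 0.003, 0.003, 0.009, 0, 0, 0],
  [0.085, 0.003, 0.003, 0.009, 0, 0, 0],
  [0.05, 0.003, 0.003, 0.009, 0, 0, 0],
  [0.05, 0.003, 0.003, 0.009, 0, 0, 0],
  [0.05, 0.003, 0.003, 0.009, 0, 0, 0],
  [0.05, 0.003, 0.003, 0.009, 0, 0, 0],
  [0.05, 0.003, 0.003, 0.009, 0, 0, 0],
], grip_n=100)

```text
t: 5.0
tool_pos: [0.4988, -0.1619, 0.0563]
tool_rot: [-3.093, -0.55, -0.001]
contact_force: [-1.9, 3.3, 5.6]
opening: 0.0618
grip_force: 108.6
```

Run:
```python
from h import *
o=ctrl.get_obs();print(o["tool_pos"].round(4),o["tool_rot"].round(3),o["wrist_torque"])
```

```text
[ 0.4988 -0.1619  0.0563] [-3.093e+00 -5.500e-01 -1.000e-03] [ 0.6173341   0.32790712 -0.00995639]
```

Call:
jog_arm([
  [0.05, 0, 0, -0.015, 0, 0, 0],
  [0.05, 0, 0, -0.05, 0, 0, 0],
  [0.05, 0, -0.02, -0.09, 0, 0, -0.05],
  [0.05, 0.01, -0.05, -0.124, 0, 0, -0.1],
  [0.05, 0.025, -0.085, -0.124, 0, 0, -0.15],
  [0.05, 0.035, -0.12, -0.124, 0, 0, -0.2],
  [0.05, 0.045, -0.155, -0.124, 0, 0, -0.25],
  [0.05, 0.055, -0.19, -0.124, 0, 0, -0.3],
  [0.05, 0.065, -0.225, -0.124, 0, 0, -0.35],
  [0.05, 0.075, -0.255, -0.124, 0, 0, -0.4],
  [0.05, 0.085, -0.28, -0.124, 0, 0, -0.436],
  [0.05, 0.09, -0.297, -0.124, 0, 0, -0.436],
  [0.05, 0.09, -0.297, -0.124, 0, 0, -0.436],
  [0.05, 0.09, -0.297, -0.124, 0, 0, -0.436],
  [0.05, 0.09, -0.297, -0.124, 0, 0, -0.436],
])

```text
t: 6.25
tool_pos: [0.4797, 0.147, 0.1776]
tool_rot: [2.901, 1.206, -0.004]
contact_force: [0.1, -0.0, -6.8]
opening: 0.0614
grip_force: 112.8
```

Run:
```python
from h import *
o=ctrl.get_obs();im=ctrl.get_image("wrist");cv2.imwrite("pics/w4.png",im[...,::-1]);p,T=cam("wrist",o)
print(o["tool_pos"].round(4),o["tool_rot"].round(3),o["wrist_torque"])
for d in ctrl.cut_out("wrist","brace"):
    print(np.round(d["extent"]),d["p"],d["mask"].sum())
print([(d["xy"],d["p"],back(p,T,d["xy"],.008).round(4)) for d in ctrl.tip_of("wrist","seat")])
```

```text
[0.4797 0.147  0.1776] [ 2.901  1.206 -0.004] [ 0.00561518 -0.05347057 -0.01547775]
[  1.   0. 107.  92.] 0.84 8217
[212.   0. 348. 121.] 0.76 14699
[([278.1, 54.0], 0.82, array([[0.5663, 0.2358, 0.008 ]]))]
```

View pics/w4.png

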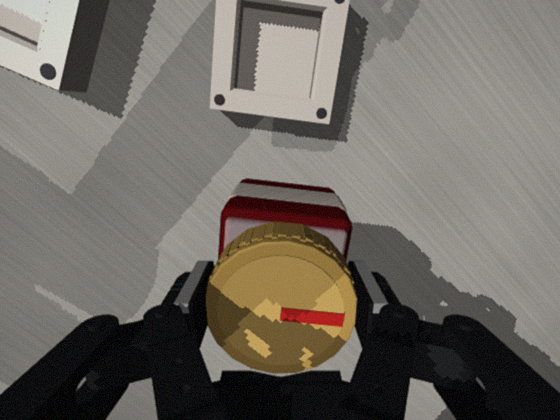

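The jar is held; its near base edge runs (240,180)–(333,190). The small brace shows at the top, with front corners about (211,107) and (331,123) and its pocket visible.

Create m.py:
```python
from h import *
def line(w):
    w=w[:,:2].astype(np.float32); v=cv2.fitLine(w,cv2.DIST_HUBER,0,.0005,.01).ravel(); return v
def run(save):
    o=ctrl.get_obs();im=ctrl.get_image("wrist");cv2.imwrite(save,im[...,::-1]);p,T=cam("wrist",o)
    print(o["tool_pos"].round(4),o["tool_rot"].round(4))
    M=R.from_rotvec(o["tool_rot"]).as_matrix();print("toolx deg",np.degrees(np.arctan2(M[1,0],M[0,0])).round(2))
    for d in ctrl.cut_out("wrist","brace"):
        e=d["extent"]
        if not 150<(e[0]+e[2])/2<420: continue
        m=d["mask"]; l,t,r,b=[int(x) for x in e]
        c=np.arange(l+15,r-25);c=c[m[:,c].any(0)];bt=np.array([m.shape[0]-np.argmax(m[::-1,x]) for x in c])
        rw=np.arange(max(t+2,2)+(25 if t>3 else 0),b-30);lf=np.array([np.argmax(m[y]) for y in rw]);rt=np.array([m.shape[1]-np.argmax(m[y,::-1]) for y in rw])
        F,L,G=[line(back(p,T,x,.032)) for x in(np.c_[c,bt],np.c_[lf,rw],np.c_[rt,rw])]
        a=[np.degrees(np.arctan2(v[1],v[0])) for v in(F,L,G)];print("angles",np.round(a,2))
        yaw=np.mean([x%90 for x in a]);u=np.array([np.cos(np.radians(yaw)),np.sin(np.radians(yaw))])
        # side axis: along L/G ; normal along F
        s=L[:2] if L[:2]@M[:2,0]>0 else -L[:2]
        s=u if abs(u@s)>.7 else np.array([-u[1],u[0]])
        s=s if s@M[:2,0]>0 else -s
        n=np.array([-s[1],s[0]])
        print("yaw",yaw,"width",n@(G[2:]-L[2:]),"centre",n*(n@(G[2:]+L[2:])/2)+s*(s@F[2:]+.055))
    for d in ctrl.cut_out("wrist","jar")[:1]:
        m=d["mask"];l,t,r,b=[int(x) for x in d["extent"]];print("jar",d["extent"],d["p"])
        c=np.arange(l+30,r-30);tp=np.array([np.argmax(m[:,x]) for x in c])
        v=line(back(p,T,np.c_[c,tp],o["tool_pos"][2]-.0563));print("jar edge",np.degrees(np.arctan2(v[1],v[0])),tp[[0,-1]])
    print("seat",[(d["xy"],d["p"],back(p,T,d["xy"],.008).round(4)) for d in ctrl.tip_of("wrist","seat")])
```

```bash
python3 -c "
import m;m.run('pics/w5.png')"
```

```text
[0.4804 0.1467 0.1787] [ 2.9018e+00  1.2035e+00 -1.4000e-03]
toolx deg 45.05
angles [-52.75  37.89  37.77]
yaw 37.637695 width -0.10970091 centre [0.5652067  0.23549893]
jar [219.4, 177.1, 353.9, 259.4] 0.86
jar edge -51.67122 [179 187]
seat [([275.2, 57.4], 0.64, array([[0.5636, 0.2355, 0.008 ]])), ([283.9, 224.1], 0.43, array([[0.4528, 0.1121, 0.008 ]]))]
```

Run:
```python
from h import *
import m
o=ctrl.get_obs();im=cv2.imread("pics/w5.png");p,T=cam("wrist",o);M=R.from_rotvec(o["tool_rot"]).as_matrix();P=o["tool_pos"];z0=P[2]-.0563
s=np.array([np.cos(np.radians(38.2)),np.sin(np.radians(38.2))])
for d in ctrl.cut_out("wrist","jar")[:1]:
    c=np.arange(250,325);tp=np.array([np.argmax(d["mask"][:,x]) for x in c])
    w=back(p,T,np.c_[c,tp],z0)[:,:2];print("base edge along jar axis from TCP",np.median((w-P[:2])@s))
    n=np.array([-s[1],s[0]])
    for y in(225,232,240):
        xs=np.where(d["mask"][y])[0];w=back(p,T,[(xs[0],y),(xs[-1]+1,y)],z0+.074)[:,:2];print(y,xs[0],xs[-1],(w-P[:2])@n,(w-P[:2])@s)
for d in ctrl.cut_out("wrist","cap")[:1]:
    cn=max(cv2.findContours(d["mask"].astype(np.uint8),0,1)[0],key=len)[:,0]
    lo=cn[cn[:,1]>290];w=(back(p,T,lo,z0+.106)-P)@M;w=w[:,:2]
    A=np.c_[2*w,np.ones(len(w))];q=np.linalg.lstsq(A,(w**2).sum(1),rcond=None)[0];print("cap centre tool",q[:2],"r",np.sqrt(q[2]+q[:2]@q[:2]))
cv2.imwrite("pics/w5c.png",cv2.resize(im[160:400,170:390],None,fx=2.5,fy=2.5,interpolation=2))
```

```text
base edge along jar axis from TCP 0.027409320685620735
225 220 351 [ 0.03024922 -0.03236515] [0.01907494 0.02662668]
232 220 351 [ 0.03001412 -0.03302132] [0.01550514 0.02310733]
240 219 349 [ 0.03022273 -0.03281955] [0.01130809 0.01891073]
cap centre tool [-0.0036384   0.00131047] r 0.03065341532970255
```

View pics/w5c.png

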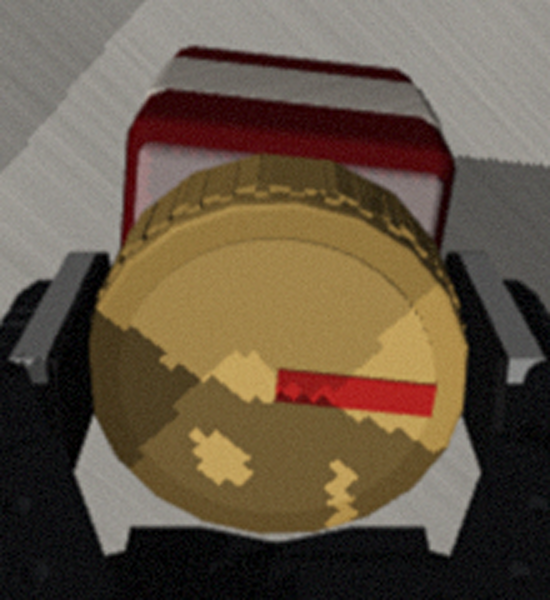

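The cap centre is about 4 mm behind the TCP, and the jar is aligned with the brace to within about 0.7°. I'll move over the pocket.

Call:
jog_arm([
  [0.05, 0.03, -0.001, 0, 0, 0, 0.01],
  [0.05, 0.065, -0.002, 0.01, 0, 0, 0.01],
  [0.05, 0.1, -0.003, 0.03, 0, 0, 0.01],
  [0.05, 0.12, -0.003, 0.05, 0, 0, 0.01],
  [0.05, 0.128, -0.003, 0.07, 0, 0, 0.01],
  [0.05, 0.128, -0.003, 0.08, 0, 0, 0.01],
  [0.05, 0.128, -0.003, 0.08, 0, 0, 0.01],
  [0.05, 0.128, -0.003, 0.08, 0, 0, 0.01],
  [0.05, 0.128, -0.003, 0.08, 0, 0, 0.01],
])

```text
t: 7.45
tool_pos: [0.5693, 0.2402, 0.1009]
tool_rot: [2.907, 1.19, 0.003]
contact_force: [0.2, -0.1, -5.6]
opening: 0.0616
grip_force: 112.7
```

Run:
```python
import m
m.run("pics/w6.png")
```

```text
[0.5693 0.2402 0.1009] [2.907  1.1903 0.0033]
toolx deg 44.53
angles [-50.36  38.17 -30.31]
yaw 45.83313 width -0.0788358 centre [0.61478746 0.30451727]
jar [218.1, 180.0, 352.4, 258.0] 0.94
jar edge -51.967632 [180 187]
seat [([281.8, 224.4], 0.66, array([[0.5594, 0.2271, 0.008 ]]))]
```

View pics/w6.png

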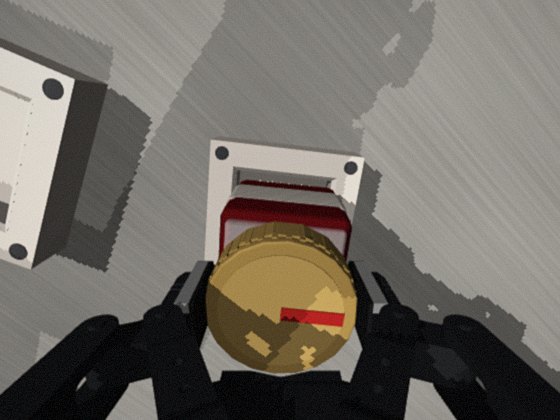

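Over the pocket: the brace's far corners are at (211,139) and (364,157), and the jar's base edge at (240,180)–(333,188) sits inside the pocket's far edge. Now a numeric check.

Run:
```python
from h import *
o=ctrl.get_obs();p,T=cam("wrist",o);P=o["tool_pos"][:2]
a=np.radians(37.8);s=np.array([np.cos(a),np.sin(a)]);n=np.array([-s[1],s[0]])
def rel(uv,z):
    w=back(p,T,uv,z)[:,:2]-P; return np.round(np.c_[w@s,w@n]*1000,1).tolist()
print("brace far corners (s,n) mm",rel([(211,139),(364,157)],.032))
print("jar base edge",rel([(240,180),(333,189)],.0446))
```

```text
brace far corners (s,n) mm [[49.7, 53.7], [49.9, -55.3]]
jar base edge [[25.7, 29.9], [26.9, -34.8]]
```

Call:
jog_arm([
  [0.05, 0.001, -0.001, 0.004, 0, 0, 0],
  [0.05, 0.001, -0.001, 0.01, 0, 0, 0],
  [0.05, 0.001, -0.001, 0.015, 0, 0, 0],
  [0.05, 0.001, -0.001, 0.02, 0, 0, 0],
  [0.05, 0.001, -0.001, 0.025, 0, 0, 0],
  [0.05, 0.001, -0.001, 0.028, 0, 0, 0],
  [0.05, 0.001, -0.001, 0.03, 0, 0, 0],
  [0.05, 0.001, -0.001, 0.032, 0, 0, 0],
  [0.05, 0.001, -0.001, 0.032, 0, 0, 0],
])

```text
t: 8.4
tool_pos: [0.5685, 0.2418, 0.0668]
tool_rot: [-2.907, -1.191, 0.001]
contact_force: [0.4, -0.3, -6.5]
opening: 0.0617
grip_force: 112.8
```

```bash
python3 -c "
from h import *
o=ctrl.get_obs();print(o['tool_pos'].round(4),o['wrist_torque'].round(2))"
```

```text
[0.5685 0.2418 0.0668] [ 0.   -0.01 -0.03]
```

Call:
jog_arm([
  [0.05, 0, 0, 0.001, 0, 0, 0],
  [0.05, 0, 0, 0.002, 0, 0, 0],
  [0.05, 0, 0, 0.003, 0, 0, 0],
  [0.05, 0, 0, 0.003, 0, 0, 0],
])

```text
t: 8.73
tool_pos: [0.5696, 0.242, 0.0654]
tool_rot: [2.907, 1.191, 0.003]
contact_force: [0.4, -1.1, -2.6]
opening: 0.0615
grip_force: 113.2
```

Call:
jog_arm([
  [0.05, 0, 0, 0.001, 0, 0, 0],
  [0.05, 0, 0, 0.001, 0, 0, 0],
])

```text
t: 8.9
tool_pos: [0.5699, 0.2417, 0.0647]
tool_rot: [2.906, 1.191, 0.003]
contact_force: [1.5, -3.3, 0.2]
opening: 0.0617
grip_force: 113.5
```

Call:
jog_arm([
  [0.05, 0, 0, 0.001, 0, 0, 0],
  [0.05, 0, 0, 0.002, 0, 0, 0],
  [0.05, 0, 0, 0.002, 0, 0, 0],
])

```text
t: 9.15
tool_pos: [0.5703, 0.2417, 0.0645]
tool_rot: [2.906, 1.191, 0.004]
contact_force: [-1.5, -5.1, 9.0]
opening: 0.0614
grip_force: 114.7
```

Call:
jog_arm([
  [0.05, 0, 0, 0.001, 0, 0, 0],
  [0.05, 0, 0, 0.001, 0, 0, 0],
])

```text
t: 9.32
tool_pos: [0.5705, 0.2417, 0.0644]
tool_rot: [2.906, 1.191, 0.004]
contact_force: [-4.6, -4.6, 13.1]
opening: 0.0616
grip_force: 115.2
```

The force rises while z stays at 0.0644 m, so the underside is 8 mm above the table: seated on the floor. I'll ease the side push and unscrew around the cap's own axis, checking halfway.

Call:
jog_arm([
  [0.05, -0.0015, 0, -0.001, 0, 0, 0],
  [0.05, -0.0015, 0, -0.001, 0, 0, 0],
  [0.05, -0.0017, -0.0004, -0.001, 0, 0, -0.1],
  [0.05, -0.0018, -0.0009, -0.001, 0, 0, -0.2],
  [0.05, -0.002, -0.0013, -0.001, 0, 0, -0.3],
  [0.05, -0.0023, -0.0017, -0.001, 0, 0, -0.4],
  [0.05, -0.0026, -0.0021, -0.001, 0, 0, -0.5],
  [0.05, -0.0029, -0.0024, -0.001, 0, 0, -0.6],
  [0.05, -0.0029, -0.0024, -0.001, 0, 0, -0.6],
], grip_n=115)

```text
t: 10.07
tool_pos: [0.567, 0.242, 0.0645]
tool_rot: [2.422, 1.998, 0.006]
contact_force: [-0.5, -2.9, 9.0]
opening: 0.0612
grip_force: 124.6
```

```bash
python3 -c "
from h import *
o=ctrl.get_obs();print(o['tool_pos'].round(4),o['wrist_torque'].round(2),o['q'].round(2));M=R.from_rotvec(o['tool_rot']).as_matrix();print(np.arctan2(M[1,0],M[0,0]))"
```

```text
[0.567  0.242  0.0645] [-0.42  0.3  -0.21] [0.28 0.16 1.75 0.   1.23 0.47]
1.379867282831326
```

Call:
jog_arm([
  [0.05, -0.0001, -0.0004, 0, 0, 0, -0.1],
  [0.05, -0.0003, -0.0009, 0, 0, 0, -0.2],
  [0.05, -0.0005, -0.0013, 0, 0, 0, -0.3],
  [0.05, -0.0008, -0.0017, 0, 0, 0, -0.4],
  [0.05, -0.0011, -0.0021, 0, 0, 0, -0.5],
  [0.05, -0.0013, -0.0023, 0, 0, 0, -0.57],
  [0.05, -0.0013, -0.0023, 0, 0, 0, -0.57],
  [0.05, -0.0013, -0.0023, 0, 0, 0, -0.57],
])

```text
t: 10.73
tool_pos: [0.5643, 0.2414, 0.0644]
tool_rot: [1.766, 2.596, 0.005]
contact_force: [-0.9, -0.1, 9.3]
opening: 0.0613
grip_force: 124.6
```

Run:
```python
from h import *
o=ctrl.get_obs();print(o['tool_pos'].round(4),o['wrist_torque'].round(2),o['q'].round(2));M=R.from_rotvec(o['tool_rot']).as_matrix();print(np.arctan2(M[1,0],M[0,0]))
im=ctrl.get_image("wrist");cv2.imwrite("pics/w7.png",im[...,::-1])
p,T=cam("wrist",o)
```

```text
[0.5643 0.2414 0.0644] [-0.34  0.42 -0.37] [ 0.28  0.15  1.76  0.    1.23 -0.09]
1.9468545591281183
```

View pics/w7.png

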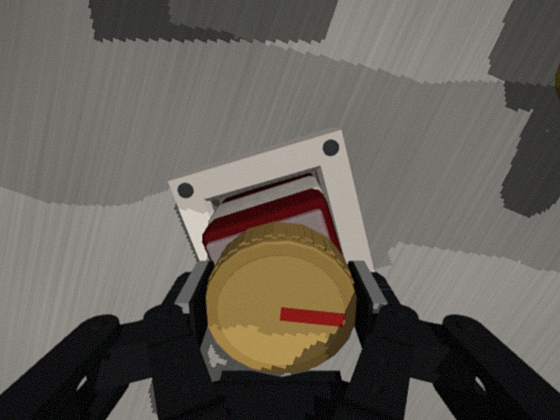

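The stripe (281,313)–(344,321) hasn't moved in the grip, so the cap turned 1.17 rad without slipping, and the jar is square and seated in the pocket. I'll lift gently and watch the force.

Call:
jog_arm([
  [0.05, 0, 0, -0.001, 0, 0, 0],
  [0.05, 0, 0, -0.002, 0, 0, 0],
  [0.05, 0, 0, -0.003, 0, 0, 0],
  [0.05, 0, 0, -0.003, 0, 0, 0],
])

```text
t: 11.12
tool_pos: [0.563, 0.2411, 0.0646]
tool_rot: [1.765, 2.598, 0.002]
contact_force: [3.0, -0.1, 1.0]
opening: 0.0612
grip_force: 124.4
```

Call:
jog_arm([
  [0.05, 0, 0, -0.001, 0, 0, 0],
  [0.05, 0, 0, -0.002, 0, 0, 0],
  [0.05, 0, 0, -0.002, 0, 0, 0],
])

```text
t: 11.37
tool_pos: [0.562, 0.2407, 0.0658]
tool_rot: [-1.765, -2.598, 0.001]
contact_force: [1.5, 0.6, -2.2]
opening: 0.0612
grip_force: 124.5
```

Call:
jog_arm([
  [0.05, 0, 0, -0.001, 0, 0, 0],
  [0.05, 0, 0, -0.002, 0, 0, 0],
  [0.05, 0, 0, -0.002, 0, 0, 0],
])

```text
t: 11.62
tool_pos: [0.562, 0.2408, 0.0683]
tool_rot: [-1.765, -2.598, 0.001]
contact_force: [-0.1, 0.4, -0.4]
opening: 0.0612
grip_force: 124.6
```

Call:
jog_arm([
  [0.05, 0, 0, 0, 0, 0, 0],
  [0.05, 0, 0, 0, 0, 0, 0],
])

```text
t: 11.78
tool_pos: [0.5622, 0.2408, 0.0682]
tool_rot: [-1.765, -2.598, 0.001]
contact_force: [-0.3, -0.3, -0.2]
opening: 0.0609
grip_force: 124.6
```

```bash
python3 -c "
from h import *
o=ctrl.get_obs();print(o['contact_force'].round(2),o['wrist_torque'].round(3))"
```

```text
[-0.34 -0.3  -0.25] [ 0.014 -0.005 -0.043]
```

The cap is free: only its own weight shows. I'll raise it straight to about 20 mm above the rim.

Call:
jog_arm([
  [0.05, 0, 0, -0.005, 0, 0, 0],
  [0.05, 0, 0, -0.012, 0, 0, 0],
  [0.05, 0, 0, -0.02, 0, 0, 0],
  [0.05, 0, 0, -0.028, 0, 0, 0],
  [0.05, 0, 0, -0.031, 0, 0, 0],
  [0.05, 0, 0, -0.031, 0, 0, 0],
  [0.05, 0, 0, -0.031, 0, 0, 0],
])

```text
t: 12.37
tool_pos: [0.5627, 0.2408, 0.0999]
tool_rot: [1.765, 2.598, 0.001]
contact_force: [-0.6, 1.1, -0.9]
opening: 0.0612
grip_force: 124.6
```

Run:
```python
from h import *
o=ctrl.get_obs();im=ctrl.get_image("wrist");cv2.imwrite("pics/w8.png",im[...,::-1]);p,T=cam("wrist",o);P=o["tool_pos"];M=R.from_rotvec(o["tool_rot"]).as_matrix()
print(P.round(4),o["contact_force"].round(2))
a=np.radians(37.7);s=np.array([np.cos(a),np.sin(a)]);n=np.array([-s[1],s[0]])
def lines(m,z,name):
    cn=max(cv2.findContours(m.astype(np.uint8),0,1)[0],key=len)[:,0]
    w=back(p,T,cn,z)[:,:2]
    print(name,"s range",np.percentile(w@s,[1,3,97,99]).round(4),"n range",np.percentile(w@n,[1,3,97,99]).round(4))
print("brace centre s,n",np.round([np.dot([.5652,.2355],s),np.dot([.5652,.2355],n)],4))
for t,z in(("brace",.032),("jar",.082)):
    for d in ctrl.cut_out("wrist",t): print(t,np.round(d["extent"]),round(d["p"],2)); d["p"]>.5 and lines(d["mask"],z,t)
for d in ctrl.cut_out("wrist","cap")[:1]:
    cn=max(cv2.findContours(d["mask"].astype(np.uint8),0,1)[0],key=len)[:,0]
    lo=cn[cn[:,1]>290];w=((back(p,T,lo,P[2]+.0497)-P)@M)[:,:2]
    q=np.linalg.lstsq(np.c_[2*w,np.ones(len(w))],(w**2).sum(1),rcond=None)[0];c=M@[q[0],q[1],0]+P
    print("cap centre tool",q[:2].round(4),"r",np.sqrt(q[2]+q[:2]@q[:2]).round(4),"world",c.round(4))
for c in("top","scene"):
    ctrl.get_image(c);p,T=cam(c)
    for t in("cap","jar"):
        print(c,t,[(np.round(d["xy"],1).tolist(),round(d["p"],2),back(p,T,d["xy"],.128 if t=="cap" else .008).round(4).tolist()) for d in ctrl.tip_of(c,t)],[(np.round(d["extent"]).tolist(),round(d["p"],2)) for d in ctrl.find_in(c,t)])
```

```text
[0.5627 0.2408 0.0999] [-0.62  1.07 -0.93]
brace centre s,n [ 0.5912 -0.1593]
brace [184. 123. 365. 262.] 0.59
brace s range [0.5366 0.5368 0.6469 0.6471] n range [-0.2081 -0.2059 -0.1007 -0.1005]
jar [216. 162. 341. 251.] 0.85
jar s range [0.5601 0.5603 0.6251 0.6259] n range [-0.1693 -0.1669 -0.1141 -0.1138]
cap centre tool [-0.0047  0.0006] r 0.0307 world [0.565  0.2366 0.0999]
top cap [([205.9, 227.1], 0.38, [[0.5463, 0.213, 0.128]])] []
top jar [([202.8, 227.2], 0.56, [[0.5668, 0.2412, 0.008]])] []
scene cap [([357.5, 172.5], 0.79, [[0.5668, 0.2379, 0.128]])] [([347.0, 158.0, 367.0, 181.0], 0.86)]
scene jar [([351.0, 192.0], 0.59, [[0.5503, 0.24, 0.008]])] [([343.0, 176.0, 367.0, 207.0], 0.68)]
```

Run:
```python
from h import *
o=ctrl.get_obs();ctrl.get_image("wrist");p,T=cam("wrist",o);P=o["tool_pos"]
a=np.radians(37.7);s=np.array([np.cos(a),np.sin(a)]);n=np.array([-s[1],s[0]])
m=ctrl.cut_out("wrist","jar")[0]["mask"]
cn=max(cv2.findContours(m.astype(np.uint8),0,1)[0],key=len)[:,0]
for z in(.032,.082):
    w=back(p,T,cn,z)[:,:2];k=w@n>np.max(w@n)-.006
    print(z,"far n edge",np.percentile(w@n,98).round(4),"-> centre n",(np.percentile(w@n,98)-.033).round(4))
# saturation profile through jar side, along the camera's view, in the n coordinate for z=.082
im=cv2.GaussianBlur(cv2.imread("pics/w8.png"),(3,3),0)
for s0 in(.580,.592,.604):
    out=[]
    for nn in np.arange(-.146,-.104,.002):
        X=np.r_[s*s0+n*nn,.082];u,v=proj(p,T,X)[0].round().astype(int);out.append(((nn*1000).round(),im[v,u].tolist()))
    print(s0,[(float(x),y) for x,y in out])
print(o["t"],o["contact_force"].round(2),P)
```

```text
0.032 far n edge -0.1228 -> centre n -0.1558
0.082 far n edge -0.114 -> centre n -0.147
0.58 [(-146.0, [40, 75, 94]), (-144.0, [35, 71, 91]), (-142.0, [83, 107, 115]), (-140.0, [184, 189, 180]), (-138.0, [170, 173, 165]), (-136.0, [126, 129, 132]), (-134.0, [109, 110, 122]), (-132.0, [111, 110, 129]), (-130.0, [27, 24, 79]), (-128.0, [13, 11, 80]), (-126.0, [11, 10, 61]), (-124.0, [6, 4, 49]), (-122.0, [27, 26, 62]), (-120.0, [112, 118, 123]), (-118.0, [106, 111, 117]), (-116.0, [28, 30, 47]), (-114.0, [57, 59, 66]), (-112.0, [146, 155, 161]), (-110.0, [158, 168, 174]), (-108.0, [158, 168, 175]), (-106.0, [159, 169, 175])]
0.592 [(-146.0, [43, 84, 105]), (-144.0, [42, 81, 102]), (-142.0, [64, 94, 108]), (-140.0, [163, 167, 159]), (-138.0, [161, 165, 158]), (-136.0, [160, 163, 160]), (-134.0, [133, 137, 137]), (-132.0, [113, 113, 130]), (-130.0, [48, 45, 89]), (-128.0, [13, 10, 79]), (-126.0, [11, 9, 73]), (-124.0, [8, 6, 51]), (-122.0, [10, 9, 51]), (-120.0, [107, 111, 121]), (-118.0, [110, 116, 122]), (-116.0, [66, 69, 83]), (-114.0, [33, 35, 45]), (-112.0, [143, 152, 158]), (-110.0, [160, 169, 176]), (-108.0, [159, 167, 174]), (-106.0, [160, 169, 175])]
0.604 [(-146.0, [117, 136, 139]), (-144.0, [177, 180, 170]), (-142.0, [177, 181, 171]), (-140.0, [164, 167, 162]), (-138.0, [153, 156, 153]), (-136.0, [114, 115, 125]), (-134.0, [108, 109, 121]), (-132.0, [112, 112, 123]), (-130.0, [72, 70, 104]), (-128.0, [12, 8, 77]), (-126.0, [13, 9, 76]), (-124.0, [8, 7, 56]), (-122.0, [7, 3, 48]), (-120.0, [93, 98, 111]), (-118.0, [115, 122, 127]), (-116.0, [96, 102, 111]), (-114.0, [42, 44, 53]), (-112.0, [119, 126, 131]), (-110.0, [159, 168, 176]), (-108.0, [160, 168, 175]), (-106.0, [160, 169, 176])]
13.0667 [-0.56 -0.18  0.4 ] [0.56250107 0.24076534 0.09931954]
```

Call:
jog_arm([
  [0.05, 0, 0, 0, 0, 0, 0],
  [0.05, 0, 0, 0, 0, 0, 0],
  [0.05, 0, 0, 0, 0, 0, 0],
])

```text
t: 13.42
tool_pos: [0.5625, 0.2407, 0.0993]
tool_rot: [-1.766, -2.598, -0.0]
contact_force: [0.8, -0.8, -1.4]
opening: 0.0613
grip_force: 124.6
```

```bash
python3 -c "
from station import ctrl
print(ctrl.finish_job())"
```

```text
the job is handed in; nothing more can be done
None
```

Job handed in at 13.4 s (no verdict came back): the jar is seated in the small brace and the cap, unscrewed by a 1.17 rad gripper turn, is held level about 20 mm above the mouth; its centring, roughly 1–3 mm, is estimated rather than confirmed, and I did not re-check the bystanders at the end.

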